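# Tidy the coffee filters into the corner of the board

## Task

Push the loose pack of coffee filters along the wooden board until it sits snugly in the corner of the two raised rails: its long side flat against the back rail and its end against the left rail. Only push it with the fingers - never pick it up or tip it; it stays on the board the whole time - and leave the matchbox, spoon, timer, mug, tin and tissue pack where they are.

Things in the scene. Friction and masses are not known exactly. Their poses are not given: they have to be found in the camera images.
- board: Wooden board fixed on the worktop, 205 (x) x 360 (y) x 12 mm, yaw up to 0.15 rad. Rails 14 mm thick stand along its back (+x, away from the robot) and left (+y) edges, tops 30 mm above the board's top (42 mm above the worktop); front and right are open. Origin: centre of the underside. In its frame the rails' inner faces are at x = +88.5 mm (back) and y = +166 mm (left).
- home (a point): Point on the board's top (12 mm above the worktop) where the pack's origin comes to lie when it is fully home against both rails: board frame x = +46, y = +106 mm. Axes as the board's. Wall cupboards hang about 0.47 m above the worktop beyond (from x about 0.62 m of the room): keep the wrist clear of them.
- filters: Pack of coffee filters, a beige block lying flat on the board, 85 (x) x 120 (y) x 28 mm, about 0.08 kg, ordinary friction. Origin: centre of the underside. At the board's yaw its long side (y) is parallel to the back rail; it starts up to 0.22 rad askew, its middle 66 to 89 mm from the back rail. Its way to the back rail, then leftwards along it, is clear.
- matches: Matchbox 37 (x) x 55 (y) x 16 mm lying flat on the board's front left corner, its long side about parallel to the left rail's length. Origin: centre of the underside. Stays where it is.
- kitchen_timer: Round kitchen timer, 64 mm wide and 45 mm high, on the worktop to the left of the board. Origin: centre of the underside. Stays where it is.
- teaspoon: Teaspoon, 139 (x) x 30 x 10 mm, on the worktop to the right of the board. Origin: centre of the underside. Stays where it is.
- pack_violet: Tissue pack, a smaller block 55 (x) x 105 (y) x 24 mm, on the worktop to the right of the board. Origin: centre of the underside. Stays where it is.
- mug_a: Mug, 86 x 122 mm with its handle and 90 mm high, on the worktop left or right of the board. Origin: underside, within the middle of the outline. Stays where it is.
- sugar_tin: Round tin with a lid, 72 mm wide and 94 mm high, on the worktop right or left of the board (on the other side from the mug). Origin: centre of the underside. Stays where it is.
Things that resemble listed ones, but are neither listed nor needed, are in the scene too. There is more than one size of the filters; the job needs the larger.

How it is judged:
By the outcome, as a careful person would: the job done as asked, in the order asked, and still so for the second after the job is handed in, with the robot touching nothing.
It also fails if it takes over 38 s, if anything falls off the work surface, if the arm or the gripper's body presses on something with over 40 N, if the wrist force passes 120 N, or if a joint passes its speed limit or range.

## Robot

A 6-joint arm with a two-finger parallel gripper is mounted at the origin on a cart in front of the work surface, level with it; the furniture and walls round the work are solid. World frame = base frame: x ahead of the robot, y to its left, z up, the work surface at z = 0. Lengths are in m, angles in rad, forces in N, time in s.
With the tool pointing down it reaches from about 0.375 to 0.975 m from the base axis. Payload 3.8 kg.
Tool frame: the origin (TCP) lies midway between the tips of the shut fingers; the grasp point (between the pads) lies 19 mm behind it (bot.grip_point_offset is the z of the grasp point in the tool frame, in m); z points along the fingers, y is the line along which they close (so a half turn about z gives the same grasp; the last joint's range is limited). The gripper opens to 85 mm and grips with 20 to 120 N. Pads are 22 mm wide; open, the fingers measure 114 mm over their backs; the gripper's body (76 mm by 85 mm) begins 54 mm behind the grasp point. The pads swing forward as they close: fully open they stand 13 mm farther back than shut.
Start: joints at [1.278, 0.264, 1.604, -0, 1.274, -0.037], TCP at [0.171, 0.653, 0.231] pointing down, gripper open.
Joint ranges: [-2.63, 2.63], [-0.94, 2.18], [0.31, 2.57], [-1.31, 4.45], [0, 2.66], [-2.55, 2.55]. Speed limits (rad/s): [2.57, 2.57, 3.14, 3.14, 3.14, 3.14].

## Interface

Orientations are given as a rotation vector (axis times angle).
In Python, from workcell import sensors, optics, order, bot gives the robot as it stands.
- The arm moves only by the tool play_rows, never from a script. Its argument "commands" is a list of rows, each a list of 6 numbers: the shift along the tool's x, y, z in cm, then the turn, a rotation vector about the tool's x, y, z in rad. In form: [[dx, dy, dz, wx, wy, wz], ...]. A call has 1 to 5 rows; each row shifts and turns the commanded pose from where the row before left it, along the tool's axes as they then stand; what a row does not reach is not made up. A row lasts 1/12 s, in which the tool goes at most 41.7 mm and 7.16 degrees, less where a joint would pass 70% of its speed; a pose out of reach is approached as far as the arm can. A call with a gripper value outside its range is refused whole. "grip" is the closure, from 0 (fully open) to 1 (shut), set as the call begins (left out, the last holds). The fingers move at their own pace and stop on an object; "force" is the grip in N (left out, the last holds). Time passes only in rows, so rows that do not move let the fingers close. It gives the time, the measured TCP pose, the force, the opening and the grip force at its end, in the units of the state.
- sensors.read_state(): the state, without advancing time (a new reading comes with each control period).
- optics.read_camera(name): name is "side" or "top" or "wrist"; returns the picture (400x640x3 uint8, red, green, blue); there is no depth.
- optics.camera_info(name): a dict with "mtx" (3x3 intrinsics, pixels), "R" (3x3) and "t" (3): a world point X has camera coordinates R X + t. Camera axes: x right, y down, z forward; pixel columns grow to the right and rows downward; lengths in m; the calibration is good to about 2 mm. A picture is of the moment at which its call begins: read the wrist's pose just before it. camera_info takes no time and is no camera call; for the wrist camera it gives the pose at the moment of the call.
- order.finish_job(): hands the job in; it is judged then, once.
The state is a dict: "time": time; "q": joint angles; "joint_vel": joint speeds; "joint_torque": joint torques, N m; "tool_pos": TCP position; "tcp_rot": TCP orientation; "wrist_force": force on the tool from outside, world axes, zero at the start; "torque": the same for the moment, N m; "width": opening from 0.0 (shut) to 1.0 (fully open); "grip_force": force on a finger pad.
Only numpy, scipy, OpenCV 4.12 (cv2) and the standard library are available. Lean on these libraries where they do the work, as an engineer would, in place of code of your own. Each camera call takes 0.05 s, during which the arm holds its last target. There are 200 camera calls.

## Working session

There is one attempt and no reset: what is moved stays moved. The work goes in short steps, Python scripts to look and compute and a tool call to move; the robot and the scene stay as the last step left them, time stands still between calls to the robot, and variables do not carry over. Pictures are saved under pics/ and viewed, at most 10 in all, crops included, and the job is handed in when it is done.

Besides the shell and the picture viewer there is one more tool, called as name(argument=value, ...) on one line, values as JSON. play_rows: Moves the arm, as the interface text tells. Its arguments: {"type":"object","properties":{"commands":{"type":"array","items":{"type":"array","items":{"type":"number"}}},"grip":{"type":"number"},"force":{"type":"number"}},"required":["commands"]}

```bash
mkdir -p pics
python3 - <<'E'
from workcell import sensors, optics
import cv2,numpy as np
for n in("top","side"):
    im=optics.read_camera(n); cv2.imwrite(f"pics/{n}0.png",im[:,:,::-1])
    i=optics.camera_info(n); print(n,i["mtx"].tolist(),np.round(-i["R"].T@i["t"],3))
s=sensors.read_state();print(s)
E
```

```text
top [[396.60579227031235, 0.0, 324.7672783875248], [0.0, 396.60579227031235, 205.36732585563468], [0.0, 0.0, 1.0]] [0.449 0.056 1.279]
side [[416.6965669401591, 0.0, 318.0740998123919], [0.0, 416.6965669401591, 201.93549321734454], [0.0, 0.0, 1.0]] [-0.059 -0.768  0.713]
{'time': 0.1, 'q': array([ 1.27809224e+00,  2.64681500e-01,  1.60521505e+00,  3.59762750e-06,
        1.27374892e+00, -3.68846065e-02]), 'joint_vel': array([ 0.00083099, -0.00116298, -0.00340356, -0.00016413,  0.00189178,
       -0.0007986 ]), 'joint_torque': array([-3.95910874e-04, -5.16706002e+01, -3.68589985e+01,  1.60911054e-05,
        6.34246957e-03,  1.52312288e-05]), 'tool_pos': array([0.17059961, 0.65239891, 0.23009616]), 'tcp_rot': array([-0.4007035 , -3.11558885,  0.00317964]), 'wrist_force': array([-0.25380232, -0.32291271,  0.10116823]), 'torque': array([-0.03599748, -0.04407855, -0.01229329]), 'grip_force': 0.0, 'width': 0.9995943639800582}
```

View pics/top0.png

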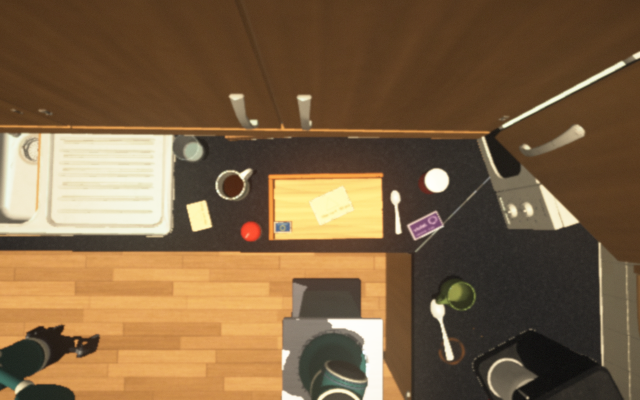

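View pics/side0.png

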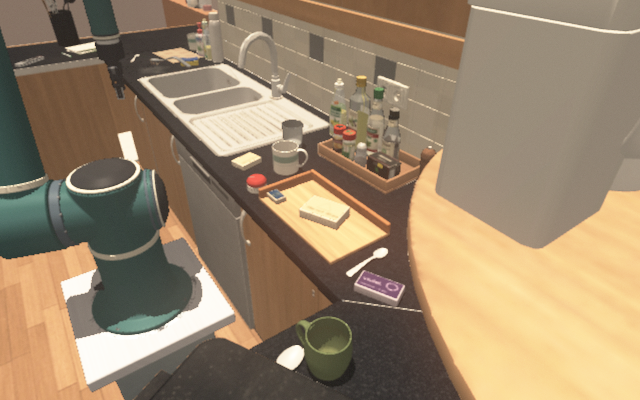

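The top view shows two candidates for the pack: the beige block on the board at (332,205), and a smaller beige pack on the worktop at (200,216). The one on the board is the larger and fits the description. The board spans about (269–383, 174–241), with the matchbox at (283,227), timer at (251,231), mug at (234,185), tin at (435,180), spoon at (396,211) and tissue pack at (425,225).

```bash
cat > h.py <<'E'
import numpy as np,cv2
from workcell import sensors, optics
def ray(info,uv,z):
    uv=np.atleast_2d(np.array(uv,float)); K,R,t=info["mtx"],info["R"],info["t"]
    c=-R.T@t; d=np.c_[uv,np.ones(len(uv))]@np.linalg.inv(K).T@R
    return (c+d*((z-c[2])/d[:,2])[:,None])[:,:2]
def proj(info,X):
    x=np.asarray(X)@info["R"].T+info["t"]; x=x@info["mtx"].T; return x[:,:2]/x[:,2:]
E
python3 - <<'E'
from h import *
im=cv2.imread("pics/top0.png"); i=optics.camera_info("top")
hsv=cv2.cvtColor(im,cv2.COLOR_BGR2HSV)
for p in [(325,205),(340,200),(285,190),(360,225),(270,200),(320,176)]: print(p,hsv[p[1],p[0]])
roi=np.zeros(im.shape[:2],np.uint8); roi[165:250,260:392]=255
def rect(m,z,n):
    cs,_=cv2.findContours(m&roi,cv2.RETR_EXTERNAL,cv2.CHAIN_APPROX_NONE); c=max(cs,key=cv2.contourArea)
    w=ray(i,c[:,0,:],z).astype(np.float32); r=cv2.minAreaRect(w); print(n,r,np.round(cv2.boxPoints(r),3).tolist())
rect(cv2.inRange(hsv,(10,0,150),(40,105,255)),.04,"pack")
rect(cv2.inRange(hsv,(3,70,60),(40,255,255)),.02,"board")
cv2.imwrite("pics/c1.png",cv2.resize(im[165:250,260:392],None,fx=6,fy=6,interpolation=cv2.INTER_CUBIC))
E
```

```text
(325, 205) [ 28  63 255]
(340, 200) [ 28  65 255]
(285, 190) [ 23 130 252]
(360, 225) [ 24 122 253]
(270, 200) [ 15 183 243]
(320, 176) [ 16 179 246]
pack ((0.5103341937065125, 0.012139208614826202), (0.08926540613174438, 0.12729215621948242), 24.793710708618164) [[0.4429999887943268, 0.050999999046325684], [0.4970000088214874, -0.06400000303983688], [0.578000009059906, -0.027000000700354576], [0.5239999890327454, 0.08900000154972076]]
board ((0.5055148005485535, 0.026442378759384155), (0.2681051194667816, 0.4185359477996826), 0.554719865322113) [[0.36899998784065247, 0.23399999737739563], [0.37299999594688416, -0.18400000035762787], [0.6420000195503235, -0.18199999630451202], [0.6380000114440918, 0.2370000034570694]]
```

View pics/c1.png

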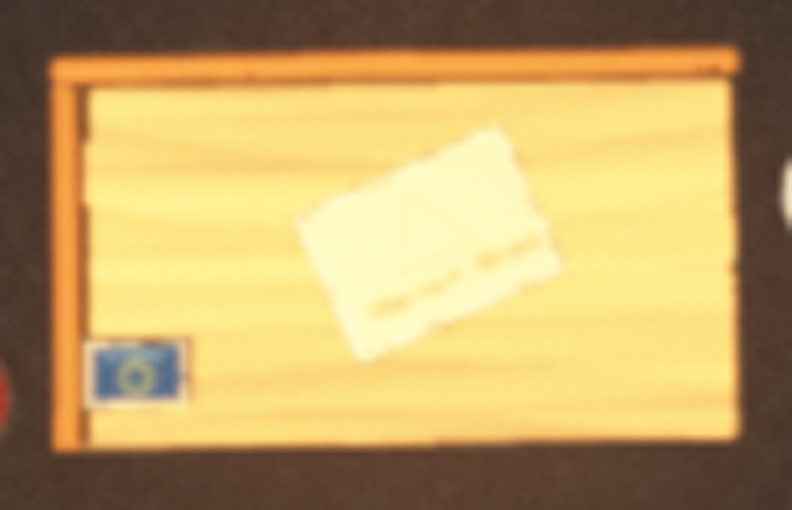

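The crop shows the pack's corners at roughly (297,215), (497,125), (562,268) and (360,360). It is beige and sits on the light board, clear of the matchbox at (137,372). It measures about 85 x 120, so it is the larger pack. Its yaw is about 0.43 rad. I'll turn the tool to match and travel over.

play_rows(commands=[[0,-2,0,0,0,-0.12],[0,-3,0,0,0,-0.12],[0,-3,0,0,0,-0.12],[0,-3,0,0,0,-0.12],[0,-3,0,0,0,-0.12]], grip=0)

```text
time: 0.52
tool_pos: [0.1701, 0.5131, 0.2304]
tcp_rot: [0.549, -3.092, 0.002]
wrist_force: [0.2, -1.4, -0.2]
width: 1.003
grip_force: 0.0
```

play_rows(commands=[[0,-4,0,0,0,-0.09],[0,-4,0,0,0,0],[0,-4,0,0,0,0],[0,-4,0,0,0,0],[0,-4,0,0,0,0]])

```text
time: 0.93
tool_pos: [0.2517, 0.3301, 0.2308]
tcp_rot: [0.678, -3.067, 0.001]
wrist_force: [2.2, 0.7, 0.6]
width: 1.002
grip_force: 0.0
```

play_rows(commands=[[0,-4,0,0,0,0],[0,-4,0,0,0,0],[0,-4,0,0,0,0],[0,-4,0,0,0,0],[0,-4,0,0,0,0]])

```text
time: 1.35
tool_pos: [0.3359, 0.1488, 0.2311]
tcp_rot: [-0.677, 3.067, 0.0]
wrist_force: [1.5, -0.1, 0.1]
width: 1.002
grip_force: 0.0
```

play_rows(commands=[[0,-4,0,0,0,0],[0,-4,0,0,0,0],[0,-4,0,0,0,0],[0,-4,0,0,0,0],[0,-3.5,0,0,0,0]])

```text
time: 1.77
tool_pos: [0.4182, -0.0288, 0.2311]
tcp_rot: [-0.675, 3.068, -0.001]
wrist_force: [0.9, 0.4, 0.6]
width: 1.005
grip_force: 0.0
```

Run:
```python
from h import *
s=sensors.read_state(); print(s["tool_pos"],s["tcp_rot"])
i=optics.camera_info("wrist"); im=optics.read_camera("wrist")[:,:,::-1]; cv2.imwrite("pics/w1.png",im); np.savez("w1.npz",**i)
print(np.round(-i["R"].T@i["t"],3), i["R"][2])
```

```text
[ 0.41815761 -0.0287871   0.23112421] [-6.74854633e-01  3.06805646e+00 -5.12628642e-04]
[ 0.355 -0.058  0.374] [ 0.24858019  0.11396216 -0.96188384]
```

View pics/w1.png

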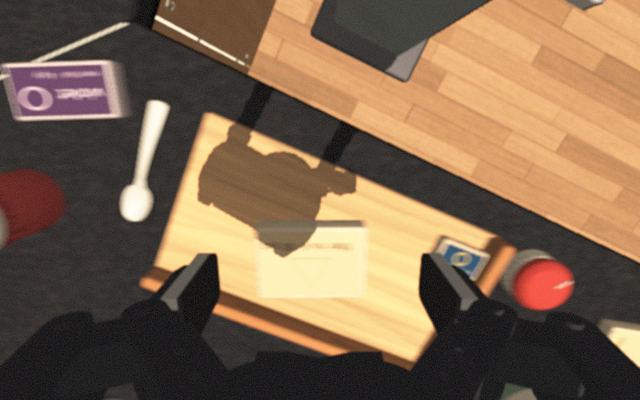

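The wrist view shows the pack at about (255–366, 222–298), matchbox (461,258), timer (542,278), spoon (145,160) and purple pack (65,90). The rails run along the bottom and right board edges.

Run:
```python
from h import *
i=dict(np.load("w1.npz"))
print("top far",ray(i,[(260,298),(366,298)],.04).round(4).tolist())
print("near z40/z12",ray(i,[(255,222),(366,222)],.04).round(4).tolist(),ray(i,[(255,222),(366,222)],.012).round(4).tolist())
print("board front corners z12",ray(i,[(206,113),(486,226)],.012).round(4).tolist())
j=optics.camera_info("top")
c=lambda u,v:(260+u/6,165+v/6)
a=ray(j,[c(50,58),c(738,46),c(52,450)],.042); print("rail corners",a.round(4).tolist())
print("inner back edge base z12",ray(j,[c(90,86),c(730,80)],.012).round(4).tolist(),"front z12",ray(j,[c(100,445),c(738,438)],.012).round(4).tolist())
print("left inner z12",ray(j,[c(88,200)],.012).round(4).tolist())
```

```text
top far [[0.5749, -0.0298], [0.5246, 0.0787]]
near z40/z12 [[0.4927, -0.0688], [0.4436, 0.0373]] [[0.5042, -0.0698], [0.4509, 0.0453]]
board front corners z12 [[0.4135, -0.1612], [0.3975, 0.1723]]
rail corners [[0.6041, 0.2074], [0.6137, -0.1521], [0.4006, 0.2037]]
inner back edge base z12 [[0.593, 0.1896], [0.5993, -0.1528]] front z12 [[0.4022, 0.1819], [0.4079, -0.157]]
left inner z12 [[0.5321, 0.1899]]
```

play_rows(commands=[[0,0,4,0,0,0],[0,0,4,0,0,0],[0,0,4,0,0,0],[0,0,4,0,0,0],[0,0,3,0,0,0]])

```text
time: 2.23
tool_pos: [0.4156, -0.0259, 0.0381]
tcp_rot: [0.675, -3.065, -0.002]
wrist_force: [-0.0, 0.3, -0.2]
width: 1.005
grip_force: 0.0
```

play_rows(commands=[[0,0,2,0,0,0],[0,0,1.2,0,0,0],[0,0,0,0,0,0],[-1.0,-0.3,0,0,0,0],[-1.0,-0.3,0,0,0,0]])

```text
time: 2.65
tool_pos: [0.4398, -0.0231, 0.01]
tcp_rot: [-0.676, 3.067, -0.001]
wrist_force: [1.0, -0.3, 0.2]
width: 0.998
grip_force: 0.0
```

play_rows(commands=[[-0.8,0,0,0,0,0],[-0.8,0,0,0,0,0],[-0.7,0,0,0,0,0],[-0.5,0,0,0,0,0],[0,0,0,0,0,0]])

```text
time: 3.07
tool_pos: [0.4657, -0.0111, 0.0099]
tcp_rot: [-0.677, 3.066, -0.001]
wrist_force: [-0.5, 0.5, -0.1]
width: 0.998
grip_force: 0.0
```

play_rows(commands=[[-0.4,0,0,0,0,0.06],[-0.4,0,0,0,0,0.06],[-0.4,0,0,0,0,0.06],[-0.4,0,0,0,0,0.06],[-0.4,0,0,0,0,0.06]])

```text
time: 3.48
tool_pos: [0.4824, -0.0052, 0.0091]
tcp_rot: [0.206, -3.134, -0.0]
wrist_force: [-2.0, -0.3, 0.2]
width: 1.004
grip_force: 0.3
```

play_rows(commands=[[-0.4,0,0,0,0,0.06],[-0.3,0,0,0,0,0.051],[0,0,0,0,0,0],[0,0,0,0,0,0]])

```text
time: 3.82
tool_pos: [0.4897, -0.0046, 0.0092]
tcp_rot: [0.039, -3.141, 0.0]
wrist_force: [0.7, -0.1, 0.2]
width: 1.0
grip_force: 0.0
```

Run:
```python
from h import *
im=optics.read_camera("wrist")[:,:,::-1]; t=optics.read_camera("top")[:,:,::-1]
t=cv2.resize(t[160:250,255:395],(640,411),interpolation=cv2.INTER_CUBIC)
cv2.imwrite("pics/m2.png",cv2.resize(np.vstack([im,t]),None,fx=.73,fy=.73))
```

```text
(no output)
```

View pics/m2.png

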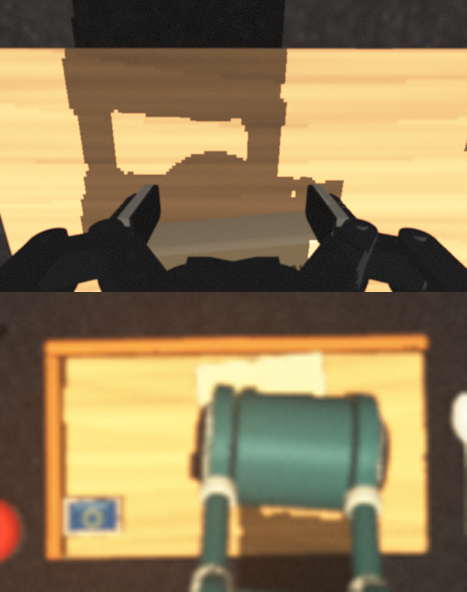

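The upper picture (wrist) shows the pack's near face between the fingers, nearly square. The lower one (top view) shows the pack at (195–325, 352–400), close to the back rail and slightly askew. I'll press on to the rail.

play_rows(commands=[[-0.3,0,0,0,0,0],[-0.3,0,0,0,0,0],[-0.3,0,0,0,0,0],[0,0,0,0,0,0]])

```text
time: 4.25
tool_pos: [0.4999, -0.0045, 0.0095]
tcp_rot: [-0.037, 3.14, -0.0]
wrist_force: [-0.5, -0.7, -1.1]
width: 0.999
grip_force: 0.0
```

play_rows(commands=[[-0.2,0,0,0,0,0],[-0.2,0,0,0,0,0],[0,0,0,0,0,0]])

```text
time: 4.5
tool_pos: [0.501, -0.0043, 0.0088]
tcp_rot: [0.037, -3.137, -0.0]
wrist_force: [-5.5, 1.0, 4.4]
width: 1.002
grip_force: 2.7
```

play_rows(commands=[[-0.2,0,0,0,0,0],[-0.2,0,0,0,0,0],[0,0,0,0,0,0]])

```text
time: 4.75
tool_pos: [0.5008, -0.0041, 0.0079]
tcp_rot: [0.037, -3.128, -0.001]
wrist_force: [-14.0, -1.5, 10.8]
width: 1.003
grip_force: 7.3
```

play_rows(commands=[[1,0,0,0,0,0],[3,0,0,0,0,0],[0,0,-3.5,0,0,0],[0,0,-3.5,0,0,0],[0,-2,0,0,0,0.12]], grip=0)

```text
time: 5.17
tool_pos: [0.4715, -0.0239, 0.085]
tcp_rot: [0.15, 3.127, 0.001]
wrist_force: [3.0, -1.0, 1.3]
width: 0.999
grip_force: 0.0
```

play_rows(commands=[[0,-2,0,0,0,0.12],[0,-2,0,0,0,0.12],[0,-2,0,0,0,0.12],[0,-2,0,0,0,0.12],[0,0,0,0,0,0.12]], grip=0.5)

```text
time: 5.58
tool_pos: [0.4449, -0.1037, 0.0794]
tcp_rot: [1.084, 2.948, -0.002]
wrist_force: [-0.2, 0.5, 0.4]
width: 0.498
grip_force: 0.0
```

play_rows(commands=[[0,0,0,0,0,0.12],[0,0,0,0,0,0.12],[0,0,0,0,0,0.12],[0,0,0,0,0,0.12],[0,0,0,0,0,0.12]])

```text
time: 6.0
tool_pos: [0.4461, -0.1016, 0.0795]
tcp_rot: [1.904, 2.497, 0.001]
wrist_force: [0.3, -0.1, -0.8]
width: 0.503
grip_force: 0.0
```

Run:
```python
from h import *
s=sensors.read_state(); i=optics.camera_info("wrist");im=optics.read_camera("wrist")[:,:,::-1]; it=optics.camera_info("top"); t0=optics.read_camera("top")[:,:,::-1]
np.savez("w3.npz",**i); cv2.imwrite("pics/t3.png",t0); cv2.imwrite("pics/w3.png",im)
print(s["tool_pos"],s["tcp_rot"],s["width"],s["q"])
t=cv2.resize(t0[160:250,255:395],(640,411),interpolation=cv2.INTER_CUBIC)
cv2.imwrite("pics/m3.png",cv2.resize(np.vstack([im,t]),None,fx=.73,fy=.73))
```

```text
[ 0.44609819 -0.10160145  0.07945835] [1.90424036e+00 2.49724871e+00 7.40443236e-04] 0.5028292079528065 [-2.78401737e-01  2.25829701e-03  2.20278309e+00  2.50201234e-05
  9.35308940e-01 -5.46261767e-01]
```

View pics/m3.png

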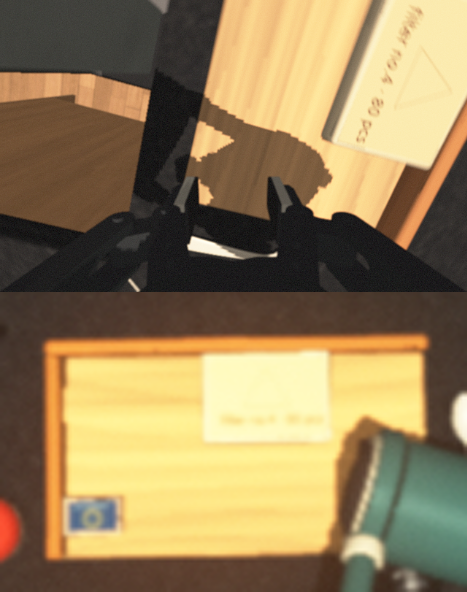

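The wrist view shows the pack flat at the upper right, and the top view shows it flush along the back rail (203–329, 350–440). Next I'll align the tool at the pack's right end.

play_rows(commands=[[0,0,0,0,0,0.12],[0,0,0,0,0,0.12],[0,3.5,0,0,0,0],[0,3.5,0,0,0,0],[0,3.5,0,0,0,0]])

```text
time: 6.52
tool_pos: [0.5517, -0.0978, 0.0793]
tcp_rot: [2.179, 2.262, 0.001]
wrist_force: [0.0, 0.9, 0.8]
width: 0.502
grip_force: 0.0
```

play_rows(commands=[[0,0,0,0,0,0],[0,0,0,0,0,0]])

```text
time: 6.68
tool_pos: [0.5525, -0.0978, 0.0792]
tcp_rot: [2.179, 2.263, 0.001]
wrist_force: [0.2, -0.4, 1.0]
width: 0.501
grip_force: 0.0
```

play_rows(commands=[[0,-0.1,3,0,0,0.012],[0,0,2.5,0,0,0],[0,0,1.0,0,0,0],[2,0,0,0,0,0],[2,0,0,0,0,0]])

```text
time: 7.1
tool_pos: [0.5471, -0.0584, 0.0136]
tcp_rot: [-2.196, -2.244, 0.003]
wrist_force: [0.4, -0.9, 0.5]
width: 0.497
grip_force: 0.2
```

play_rows(commands=[[0.6,0,0,0,0,0],[0.6,0,0,0,0,0],[0.6,0,0,0,0,0],[0.6,0,0,0,0,0],[0.6,0,0,0,0,0]])

```text
time: 7.52
tool_pos: [0.5481, -0.028, 0.0146]
tcp_rot: [2.196, 2.246, -0.0]
wrist_force: [-0.8, -1.3, 0.8]
width: 0.499
grip_force: 0.8
```

play_rows(commands=[[0.8,0,0,0,0,0],[0.8,0,0,0,0,0],[0.8,0,0,0,0,0],[0.8,0,0,0,0,0],[0.8,0,0,0,0,0]])

```text
time: 7.93
tool_pos: [0.5474, 0.013, 0.0144]
tcp_rot: [2.197, 2.246, 0.0]
wrist_force: [-0.7, -1.7, 0.1]
width: 0.501
grip_force: 0.7
```

play_rows(commands=[[0.8,0,0,0,0,0],[0.8,0,0,0,0,0],[0.8,0,0,0,0,0],[0.8,0,0,0,0,0],[0.6,0,0,0,0,0]])

```text
time: 8.35
tool_pos: [0.5464, 0.0511, 0.0143]
tcp_rot: [-2.196, -2.246, -0.0]
wrist_force: [-0.4, -2.0, 1.4]
width: 0.496
grip_force: 0.8
```

play_rows(commands=[[0.3,0,0,0,0,0],[0.3,0,0,0,0,0],[0.3,0,0,0,0,0],[0.2,0,0,0,0,0],[0,0,0,0,0,0]])

```text
time: 8.77
tool_pos: [0.5463, 0.0601, 0.0143]
tcp_rot: [2.195, 2.246, -0.002]
wrist_force: [0.6, -5.1, 1.2]
width: 0.504
grip_force: 2.7
```

Contact with the left rail, at about the expected place. I'll press a little more, then check.

play_rows(commands=[[0.2,0,0,0,0,0],[0.2,0,0,0,0,0],[0,0,0,0,0,0]])

```text
time: 9.02
tool_pos: [0.5463, 0.0602, 0.0143]
tcp_rot: [2.19, 2.244, -0.009]
wrist_force: [-0.1, -21.4, 2.1]
width: 0.5
grip_force: 10.6
```

play_rows(commands=[[-1,0,0,0,0,0],[-2,0,0,0,0,0],[-3,0,0,0,0,0],[0,0,-3,0,0,0],[-2,0,-4,0,0,0]])

```text
time: 9.43
tool_pos: [0.5439, -0.0128, 0.0782]
tcp_rot: [-2.193, -2.239, 0.007]
wrist_force: [0.7, 0.1, 0.3]
width: 0.497
grip_force: 0.0
```

play_rows(commands=[[-2,-3,-4,0,0,0],[-2,-3,-4,0,0,0],[-2,-3,0,0,0,0],[0,0,0,0,0,0]])

```text
time: 9.77
tool_pos: [0.4698, -0.0683, 0.1451]
tcp_rot: [2.199, 2.242, -0.0]
wrist_force: [-0.3, 0.0, -0.8]
width: 0.503
grip_force: 0.0
```

Run:
```python
from h import *
i=optics.camera_info("wrist");im=optics.read_camera("wrist")[:,:,::-1]; t0=optics.read_camera("top")[:,:,::-1]
np.savez("w4.npz",**i); cv2.imwrite("pics/t4.png",t0); cv2.imwrite("pics/w4.png",im)
t=cv2.resize(t0[160:250,255:395],(640,411),interpolation=cv2.INTER_CUBIC)
cv2.imwrite("pics/m4.png",cv2.resize(np.vstack([im,t]),None,fx=.73,fy=.73))
```

```text
(no output)
```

View pics/m4.png

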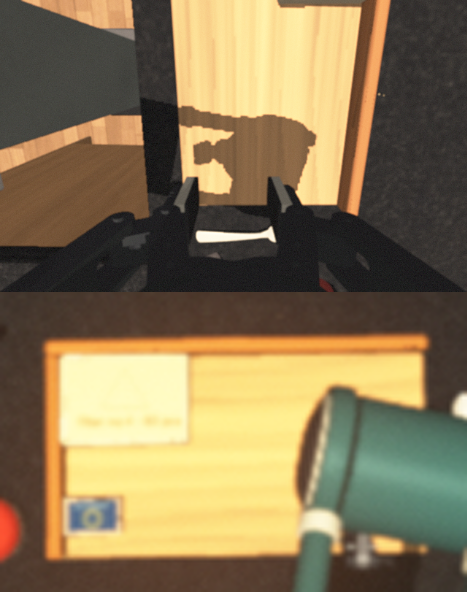

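The top view shows the pack in the corner (62–188, 353–444). I'll take a closer wrist look at the seams.

play_rows(commands=[[4,0,-2,0,0,0],[4,0,-2,0,0,0],[4,0,-2,0,0,0],[4,0,0,0,0,0],[0,0,0,0,0,0]])

```text
time: 10.28
tool_pos: [0.4704, 0.0927, 0.2004]
tcp_rot: [-2.189, -2.251, -0.008]
wrist_force: [0.5, 0.5, 0.1]
width: 0.503
grip_force: 0.0
```

Run:
```python
from h import *
i=optics.camera_info("wrist");im=optics.read_camera("wrist")[:,:,::-1]
np.savez("w5.npz",**i); cv2.imwrite("pics/w5.png",im)
```

```text
(no output)
```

View pics/w5.png

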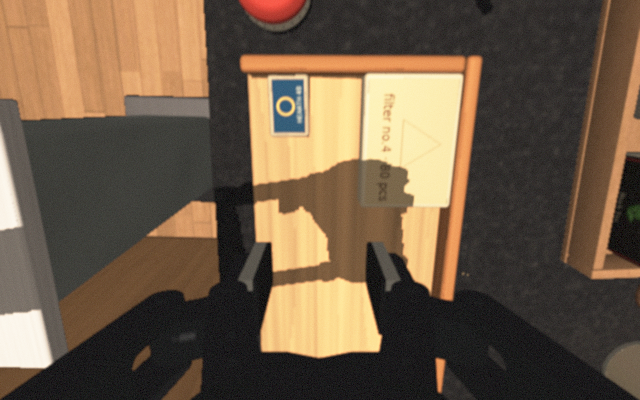

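The pack (362–463, 73–208) lies along the top and right rails. I'll measure the seam numerically.

Run:
```python
from h import *
im=cv2.imread("pics/w5.png"); i=dict(np.load("w5.npz"))
cv2.imwrite("pics/z5.png",cv2.resize(im[50:220,350:490],None,fx=3.5,fy=3.5,interpolation=cv2.INTER_NEAREST))
print("mm/px",np.linalg.norm(np.diff(ray(i,[(460,140),(461,140)],.04),axis=0))*1e3)
S=cv2.cvtColor(im,cv2.COLOR_BGR2HSV)
for r in (85,110,140,170,195): print(r,[tuple(S[r,c,1:]) for c in range(446,474,1)][:0],S[r,444:472,1].tolist(),S[r,444:472,2].tolist())
```

```text
mm/px 0.8974374961272759
85 [] [80, 76, 75, 76, 78, 77, 76, 75, 73, 78, 73, 77, 79, 77, 79, 72, 66, 76, 93, 129, 155, 164, 161, 156, 153, 153, 152, 151] [252, 252, 251, 252, 252, 252, 251, 252, 252, 251, 252, 251, 252, 251, 248, 246, 246, 237, 186, 134, 158, 193, 225, 235, 242, 244, 245, 244]
110 [] [75, 73, 77, 75, 76, 78, 77, 75, 76, 76, 76, 74, 67, 63, 69, 93, 125, 156, 161, 162, 157, 154, 150, 152, 149, 153, 154, 155] [252, 252, 252, 251, 252, 252, 252, 252, 252, 251, 251, 251, 250, 250, 244, 203, 153, 167, 196, 221, 232, 240, 243, 245, 244, 243, 240, 238]
140 [] [78, 77, 77, 77, 75, 76, 78, 78, 71, 62, 62, 80, 95, 137, 161, 161, 161, 158, 152, 150, 153, 156, 151, 161, 156, 159, 159, 154] [251, 252, 252, 251, 252, 252, 251, 251, 252, 252, 251, 233, 183, 154, 174, 206, 222, 227, 236, 241, 243, 242, 242, 238, 239, 232, 224, 185]
170 [] [76, 77, 78, 77, 77, 68, 62, 68, 89, 108, 154, 159, 163, 158, 158, 151, 153, 147, 151, 152, 155, 156, 157, 158, 145, 122, 22, 16] [251, 251, 251, 251, 251, 252, 252, 247, 217, 165, 157, 189, 214, 225, 235, 241, 244, 245, 242, 241, 239, 236, 230, 202, 149, 86, 57, 48]
195 [] [80, 75, 70, 63, 65, 83, 97, 145, 163, 160, 161, 156, 152, 154, 154, 152, 154, 159, 156, 161, 153, 158, 111, 20, 33, 19, 26, 36] [251, 251, 252, 252, 250, 230, 174, 149, 177, 207, 225, 237, 241, 243, 243, 241, 239, 238, 235, 230, 206, 142, 87, 50, 47, 54, 58, 49]
```

View pics/z5.png

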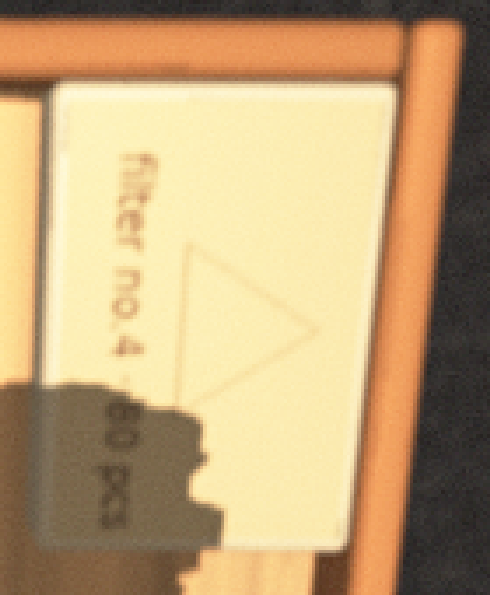

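Both seams are uniform and hair-thin (under 1 px, about 0.9 mm), so the pack is snug and square. Handing in.

```bash
python3 -c "from workcell import order; print(order.finish_job())"
```

```text
the job is handed in; nothing more can be done
None
```

The larger filter pack is pushed snug into the corner, flat against the back rail and up to the left rail (both seams about 1 mm or less); it was only pushed, no other item was touched, and the job was handed in at about 10 s of 38 s.

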